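# Close the service bay of a lab instrument

### The job

The low white instrument's service bay stands open: take the cover with the steel tongue, tilt it to hook its tongue under the lip of the bay, and lower the other edge until the cover lies flat in the bay, without letting it drop. Then slide the bolt fully home over the cover's free edge. Leave the other things, the spare cover included, where they are.

Things in the scene. Friction and masses are not known exactly. Their poses are not given: they have to be found in the camera images.
- module: Low white instrument, fixed: casing 290 (x) x 260 (y) x 85 high mm, x -125 to +165. x points across its top bay from lip to bolt, z up. Origin on the bench under the bay, y midway. Open bay: x -85 (wall behind the lip) to +67 (far wall), y -80 to +80; the cover rests on a rim at z 73, 12 mm below the casing top.
- bay_floor (a point): Point on the module's rim at the foot of the wall behind the lip: module x -85, y 0, z 73 mm; axes as the module. The lip is a steel strip along the bay's whole -x side, module x -85 to -73 (12 mm overhang), underside at z 81 (8 mm above the rim), top flush with the casing.
- cover: Loose white cover, 0.25 kg: plate 130 (x) x 150 (y) x 10 mm; steel tongue along its -x edge; upright fin handle across the middle of the top, 12 mm thick (x), 90 long (y), from 10 to 44 mm above the underside. Origin: centre of the plate's underside, z up. Starts flat on the bench, left or right of the module. In the bay its axes match the module's, with 6 mm play in x, 5 mm either side in y.
- tongue_tip (a point): Middle of the cover's tongue tip: cover x -81, y 0, z 2 mm, axes as the cover. The tongue is 140 mm wide (y), 4 mm thick, level with the underside, reaching 16 mm beyond the plate. Tilted about 15 to 18 degrees (free edge high) it goes fully under the lip.
- free_edge (a point): Middle of the lower corner of the cover's free edge (opposite the tongue): cover x +65, y 0, z 0 mm. Axes as the cover.
- bolt (a joint): Travel of the steel slide bolt on the casing top at the bay's +x side: 0 drawn back, 0.030 m home at its stop; moves along module -x. Starts nearly drawn back, clear of the bay. 2 N friction, no spring. Its flat tongue (36 wide, 5 thick, 3 mm above a seated cover) has its tip at module x +80 drawn back, +50 home. Guide bars 8 x 8 mm beside it: module y 20 to 28 and -20 to -28, x +82 to +150.
- bolt_tab (a point): Top middle of the bolt's upright tab: 12 mm thick (x), 36 mm wide (y), rising 30 mm from the flat of the bolt at module z 91 to this point at module z 121 mm, module x = 115 mm minus the bolt's travel, y 0. Axes as the module.
- spare_cover: Bystander: loose white cover of another instrument, 110 x 120 x 10 mm with a round black knob 26 mm high and no tongue, flat on the bench on the side where the right cover is not. Origin under its centre.
- amber_bottle: Bystander: amber bottle, 72 mm across, 150 mm high. Origin under its centre.
- tip_box: Bystander: grey and clear tip box, 82 x 122 x 72 mm. Origin under its centre.
- vial_rack: Bystander: aluminium rack with vials, 90 x 140 x 48 mm. Origin under its centre.
- beaker: Bystander: glass beaker, 76 mm across, 100 mm high. Origin under its centre.
- jar: Bystander: white plastic jar, 68 mm across, 80 mm high. Origin under its centre.
- screwdriver: Bystander: screwdriver 200 mm long lying beyond the module. Origin under its middle.
Mind the look-alikes: they are no part of the job. What is shaped like the cover but orange or red is not meant.

How it is judged:
By the outcome, as a careful person would: the job done as asked, in the order asked, and still so for the second after the job is handed in, with the robot touching nothing.
It also fails if it takes over 51 s, if anything falls off the work surface, if the arm or the gripper's body presses on something with over 40 N, if the wrist force passes 120 N, or if a joint passes its speed limit or range.

### The arm

A 7-joint arm with a two-finger parallel gripper is mounted at the origin on the work surface. World frame = base frame: x ahead of the robot, y to its left, z up, the work surface at z = 0. Lengths are in mm, angles in rad, forces in N, time in s.
With the tool pointing down it reaches from about 400 to 925 mm from the base axis. Payload 5.6 kg.
Tool frame: the origin (TCP) lies midway between the tips of the shut fingers; the grasp point (between the pads) lies 19 mm behind it (ctrl.tcp_to_grasp is the distance from the TCP to the grasp point, in mm); z points along the fingers, y is the line along which they close (so a half turn about z gives the same grasp; the last joint's range is limited). The gripper opens to 85 mm and grips with 20 to 120 N. Pads are 22 mm wide; open, the fingers measure 114 mm over their backs; the gripper's body (76 mm by 85 mm) begins 54 mm behind the grasp point. The pads swing forward as they close: fully open they stand 13 mm farther back than shut.
Start: joints at [-1.365, 0.468, -0.012, 1.603, 0.006, 1.071, -0.056], TCP at [160.098, 629.982, 231.29] pointing down, gripper open.
Joint ranges: [-2.53, 2.53], [-0.31, 2.02], [-1.57, 1.55], [0.28, 2.44], [-1.29, 4.43], [0.15, 1.84], [-2.92, 2.92]. Speed limits (rad/s): [2.57, 2.57, 3.14, 3.14, 3.14, 3.14, 3.14].

### API

Orientations are given as a 3x3 rotation matrix whose columns are the frame's x, y, z axes.
In Python, from bench import ctrl, eyes, job gives the robot as it stands.
- The arm moves only by the tool drive_tool, never from a script. Its argument "targets" is a list of rows, each a list of 3 entries, a list of its own where there are three numbers: the shift along the tool's x, y, z as a fraction of full scale, then the turn, a rotation vector about the tool's x, y, z as a fraction of full scale, then the closure, from -1 (fully open) to 1 (shut), so that 0 is half open. In form: [[[x, y, z], [ax, ay, az], claw], ...]. A call has 1 to 12 rows; each row shifts and turns the commanded pose from where the row before left it, along the tool's axes as they then stand; what a row does not reach is not made up. Full scale, the value 1, is 0.02 m for a shift and 0.15 rad for a turn. A row lasts 1/8 s, in which the tool goes at most 62.5 mm and 10.7 degrees, less where a joint would pass 70% of its speed; a pose out of reach is approached as far as the arm can. A call with a number of a shift or a turn outside -1 to 1 is refused whole. A call with a gripper value outside its range is refused whole. The fingers move at their own pace and stop on an object; "grip_force" is the grip in N (left out, the last holds). Time passes only in rows, so rows that do not move let the fingers close. It gives the time, the measured TCP pose, the force, the opening and the grip force at its end, in the units of the state.
- ctrl.sense(): the state, without advancing time (a new reading comes with each control period).
- eyes.read_camera(name): name is "side" or "top" or "wrist"; returns a dict with "image" (480x640x3 uint8, red, green, blue), "mtx" (3x3 intrinsics, pixels), "rvec" (rotation vector, rad) and "tvec" (3), from world to camera coordinates, as OpenCV has them. Camera axes: x right, y down, z forward; pixel columns grow to the right and rows downward; lengths in mm; the calibration is good to about 2 mm. The wrist camera is an equidistant fisheye: a pixel r from the principal point sees the ray r / f radians off the axis. A picture is of the moment at which its call begins. There is no depth.
- job.hand_in(): hands the job in; it is judged then, once.
The state is a dict: "time_s": time; "qpos": joint angles; "qvel": joint speeds; "joint_torque": joint torques, N m; "tool_pos": TCP position; "tool_rot": TCP orientation; "contact_force": force on the tool from outside, world axes, zero at the start; "torque": the same for the moment, N m; "grip_width": opening from 0.0 (shut) to 1.0 (fully open); "finger_force": force on a finger pad.
Only numpy, scipy, OpenCV 4.12 (cv2) and the standard library are available. Lean on these libraries where they do the work, as an engineer would, in place of code of your own. Each camera call takes 0.05 s, during which the arm holds its last target. There are 200 camera calls.

## Working session

There is one attempt and no reset: what is moved stays moved. The work goes in short steps, Python scripts to look and compute and a tool call to move; the robot and the scene stay as the last step left them, time stands still between calls to the robot, and variables do not carry over. Pictures are saved under pics/ and viewed, at most 10 in all, crops included, and the job is handed in when it is done.

Besides the shell and the picture viewer there is one more tool, called after ">>>" as name([rows], argument=value, ...), one row to a line, values as JSON. drive_tool: Moves the arm, as the interface text tells. Shift numbers are shares of 0.02 m and turn numbers shares of 0.15 rad, none past 1 either way. Its arguments: {"type":"object","properties":{"targets":{"type":"array","items":{"type":"array"}},"grip_force":{"type":"number"}},"required":["targets"]}

```bash
mkdir -p pics
cat > h.py <<'E'
import numpy as np, cv2
from bench import ctrl, eyes, job
def cam(n, save=None):
    c=eyes.read_camera(n)
    if save: cv2.imwrite('pics/'+save, c['image'][:,:,::-1])
    c['R']=cv2.Rodrigues(np.array(c['rvec'],float))[0]; c['t']=np.array(c['tvec'],float).ravel(); c['K']=np.array(c['mtx'],float)
    return c
def ray(c,uv,fish=False):
    K=c['K']; d=np.array([(uv[0]-K[0,2])/K[0,0],(uv[1]-K[1,2])/K[1,1],1.])
    if fish:
        r=np.hypot(d[0],d[1]); d=np.array([d[0]/r*np.sin(r),d[1]/r*np.sin(r),np.cos(r)]) if r>1e-9 else d
    return -c['R'].T@c['t'], c['R'].T@d
def onz(c,uv,z,fish=False):
    o,d=ray(c,uv,fish); return o+d*(z-o[2])/d[2]
def proj(c,p,fish=False):
    q=c['R']@np.array(p,float)+c['t']
    if fish:
        r=np.hypot(q[0],q[1]); th=np.arctan2(r,q[2]); q=np.array([q[0]/r*th,q[1]/r*th,1.])
    q=q/q[2] if not fish else q
    return (c['K']@q)[:2]
E
python3 - <<'E'
from h import *
a=cam('top','top0.png'); b=cam('side','side0.png')
print(-a['R'].T@a['t'],-b['R'].T@b['t'],ctrl.sense()['time_s'],ctrl.tcp_to_grasp)
E
```

```text
[ 229.81454692   84.87806621 1783.74208835] [-486.43224735 1115.31590681 1455.61029434] 0.1 18.700000000000003
```

View pics/top0.png

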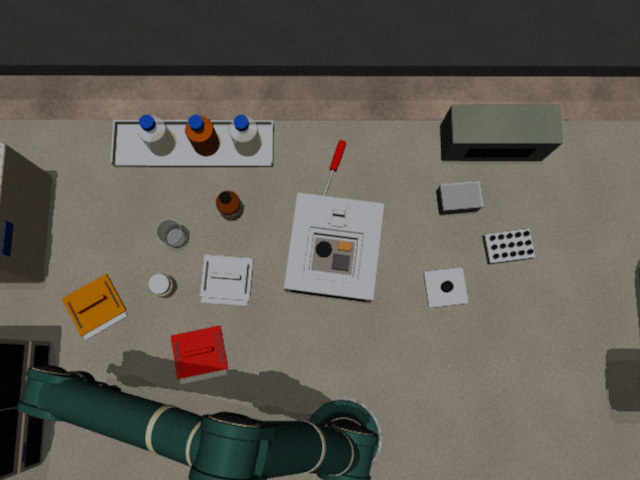

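View pics/side0.png

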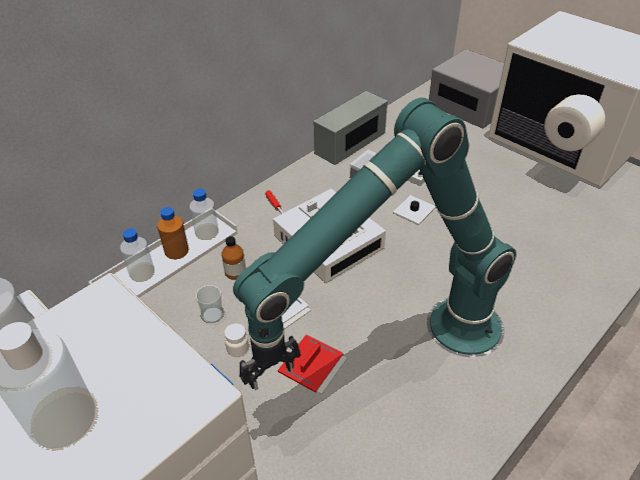

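The top view shows five candidates:
- A white plate with a fin at (227,280).
- A white plate with a black knob at (446,287), which is the spare.
- An orange look-alike at (95,305).
- A red look-alike at (200,353).
- The module at (335,247), with its bolt at (338,213) on the far side.

The white finned plate at (227,280) fits the description. I'll confirm it in one enlarged crop.

Run:
```python
from h import *
im=cv2.imread('pics/top0.png')
c=cv2.resize(im[185:310,190:390],None,fx=4,fy=4,interpolation=cv2.INTER_CUBIC)
cv2.imwrite('pics/crop.png',c)
a=cam('top'); print(a['K'],onz(a,(227,280),10),onz(a,(335,247),85))
```

```text
[[589.83813923   0.         313.11292379]
 [  0.         589.83813923 247.02631311]
 [  0.           0.           1.        ]] [461.34414352 342.83802558  10.        ] [549.27211532  18.20475141  85.        ]
```

View pics/crop.png

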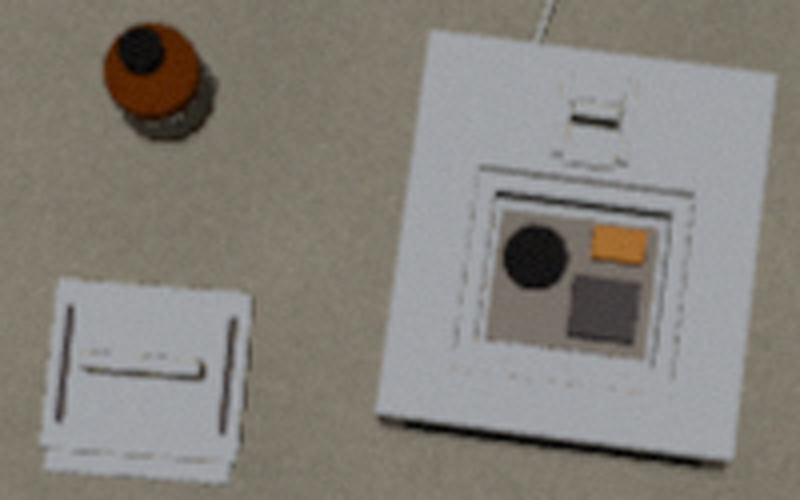

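The crop confirms it: white cover at (150,370) with its fin, and the tongue strip along its near edge at about (138,465). The module's bay is at (580,270), with the bolt tab at (597,110) and the lip on the near side at (550,385). Next I'll fit the outlines.

Run:
```python
from h import *
a=cam('top'); im=a['image']
hsv=cv2.cvtColor(im,cv2.COLOR_RGB2HSV)
m=((hsv[...,2]>140)&(hsv[...,1]<38)&((im[...,2].astype(int)-im[...,0])>-4)).astype(np.uint8)*255
m=cv2.morphologyEx(m,cv2.MORPH_CLOSE,np.ones((3,3)))
cs,_=cv2.findContours(m,cv2.RETR_EXTERNAL,cv2.CHAIN_APPROX_NONE)
for c in cs:
    if cv2.contourArea(c)<800: continue
    r=cv2.minAreaRect(c); 
    u,v=r[0]
    if not(190<u<400 and 190<v<320): continue
    z=85 if u>280 else 5
    P=np.array([onz(a,p,z)[:2] for p in cv2.boxPoints(r)])
    print(r, P.round(1).tolist(), P.mean(0).round(1))
    for i in range(4):
        e=P[(i+1)%4]-P[i]; print('  len %.1f ang %.2f'%(np.linalg.norm(e),np.degrees(np.arctan2(e[1],e[0]))))
# crop corners by eye
def cr(p): return (p[0]/4+190-.375,p[1]/4+185-.375)
for n,z in (([(430,30),(776,73),(735,460),(378,415)],85),([(60,280),(252,293)],10),([(235,482),(45,467)],4),([(83,358),(205,365)],44),([(570,98),(620,98)],121)):
    print(z,[onz(a,cr(p),z)[:2].round(1).tolist() for p in n])
s=ctrl.sense(); print(s['tool_pos'],np.array(s['tool_rot']).round(3).tolist())
```

```text
((225.91650390625, 279.8628845214844), (49.06112289428711, 48.483177185058594), 5.5275397300720215) [[396.2, 425.6], [544.0, 416.7], [529.5, 267.0], [382.2, 278.1]] [463.  346.9]
  len 148.0 ang -3.45
  len 150.5 ang -95.53
  len 147.8 ang 175.67
  len 148.2 ang 84.55
((334.5262145996094, 244.80349731445312), (89.80524444580078, 97.93331146240234), 7.594642639160156) [[430.2, 167.8], [721.2, 132.1], [685.0, -132.8], [396.1, -89.2]] [558.1  19.5]
  len 293.2 ang -6.99
  len 267.4 ang -97.79
  len 292.2 ang 171.41
  len 259.2 ang 82.44
85 [[715.7, 130.2], [682.9, -127.2], [395.0, -91.5], [427.3, 166.1]]
10 [[539.2, 413.3], [529.3, 266.6]]
4 [[386.0, 277.2], [397.1, 420.7]]
44 [[474.4, 387.8], [469.3, 297.0]]
121 [[654.4, 27.3], [654.4, -9.0]]
[160.02098493 629.62959896 230.68265966] [[-0.969, 0.246, -0.0], [0.246, 0.969, -0.001], [-0.0, -0.001, -1.0]]
```

```bash
cat >> h.py <<'E'
from scipy.spatial.transform import Rotation as Ro, Slerp
def Rt(yaw,tilt=0):
    "tool pose: tool y along object x (yaw deg), tilt deg = free edge (+x) up"
    c,s=np.cos(np.radians(yaw)),np.sin(np.radians(yaw))
    R=np.array([[-s,c,0],[c,s,0],[0,0,-1.]]).T.reshape(3,3).T
    R=np.column_stack([[-s,c,0],[c,s,0],[0,0,-1.]])
    return Ro.from_euler('x',tilt,degrees=True).as_matrix() @ R if 0 else R@Ro.from_rotvec([-np.radians(0),0,0]).as_matrix()@Ro.from_rotvec([-np.radians(tilt),0,0]).as_matrix()
def plan(p1,R1,n=None,claw=-1,start=None,dig=2):
    s=ctrl.sense(); p=np.array(s['tool_pos'],float); R=np.array(s['tool_rot'],float)
    if start: p,R=np.array(start[0],float),start[1]
    p1=np.array(p1,float)
    w=Ro.from_matrix(R.T@R1).as_rotvec()
    n0=int(np.ceil(max(np.linalg.norm(p1-p)/19.5,np.linalg.norm(w)/.148,1))); n=n or n0
    rows=[];pp,RR=p.copy(),R.copy()
    for k in range(1,n+1):
        tgt=p+(p1-p)*k/n
        sh=np.round(RR.T@(tgt-pp)/20,dig); tr=np.round(Ro.from_matrix(RR.T@R@Ro.from_rotvec(w*k/n).as_matrix()).as_rotvec()/.15,dig)
        pp=pp+RR@sh*20; RR=RR@Ro.from_rotvec(tr*.15).as_matrix()
        rows.append([sh.tolist(),tr.tolist(),claw])
    print(n,'min rows',n0,'end',pp.round(1)); 
    for r in rows: print(str(r).replace(' ','').replace('-0.0,','0,').replace('-0.0]','0]'),end=',')
    print()
    return rows
E
sed -i '/reshape(3,3)/d; s/    return Ro.from_euler.*/    return R@Ro.from_rotvec([np.radians(tilt)*1,0,0]).as_matrix()/' h.py
python3 - <<'E'
from h import *
print(Rt(0,15)[:,1], Rt(0,15)[:,2])   # y should have +z
plan((455,343,180),Rt(-4.2),n=22)
E
```

```text
[ 0.96592583  0.         -0.25881905] [-0.25881905  0.         -0.96592583]
22 min rows 22 end [455.1 342.9 180. ]
[[-0.81,-0.47,0.12],[0,0.0,0.42],-1],[[-0.84,-0.41,0.11],[0,0.0,0.43],-1],[[-0.86,-0.36,0.12],[0,0.0,0.42],-1],[[-0.88,-0.3,0.11],[0,0.0,0.42],-1],[[-0.91,-0.25,0.12],[0,0.0,0.42],-1],[[-0.91,-0.19,0.11],[0,0.0,0.43],-1],[[-0.93,-0.13,0.12],[0,0.0,0.42],-1],[[-0.93,-0.08,0.12],[0,0.0,0.42],-1],[[-0.93,-0.01,0.11],[0,0.0,0.43],-1],[[-0.94,0.05,0.12],[0,0.0,0.42],-1],[[-0.93,0.1,0.11],[0,0.0,0.42],-1],[[-0.92,0.16,0.12],[0,0.0,0.42],-1],[[-0.9,0.22,0.12],[0,0.0,0.43],-1],[[-0.9,0.28,0.11],[0,0.0,0.42],-1],[[-0.87,0.34,0.12],[0,0.01,0.42],-1],[[-0.85,0.39,0.11],[0,0,0.42],-1],[[-0.82,0.44,0.12],[0,0,0.43],-1],[[-0.8,0.49,0.11],[0,0,0.42],-1],[[-0.76,0.54,0.11],[0,0,0.42],-1],[[-0.72,0.59,0.12],[0,0,0.43],-1],[[-0.69,0.64,0.11],[0,0,0.42],-1],[[-0.65,0.68,0.12],[-0.01,0,0.42],-1],
```

>>> drive_tool([
  [[-0.81,-0.47,0],[0,0,0.42],-1],
  [[-0.84,-0.41,0],[0,0,0.43],-1],
  [[-0.86,-0.36,0],[0,0,0.42],-1],
  [[-0.88,-0.3,0],[0,0,0.42],-1],
  [[-0.91,-0.25,0.1],[0,0,0.42],-1],
  [[-0.91,-0.19,0.1],[0,0,0.43],-1],
  [[-0.93,-0.13,0.1],[0,0,0.42],-1],
  [[-0.93,-0.08,0.1],[0,0,0.42],-1],
  [[-0.93,-0.01,0.1],[0,0,0.43],-1],
  [[-0.94,0.05,0.1],[0,0,0.42],-1],
  [[-0.93,0.1,0.1],[0,0,0.42],-1],
  [[-0.92,0.16,0.1],[0,0,0.42],-1],
])

```text
time_s: 1.7
tool_pos: [321.9, 472.7, 215.2]
tool_rot: [[-0.529, 0.849, 0.0], [0.849, 0.529, 0.0], [0.0, 0.0, -1.0]]
contact_force: [0.4, 0.2, -0.2]
grip_width: 0.999
finger_force: 0.0
```

>>> drive_tool([
  [[-0.9,0.22,0.1],[0,0,0.43],-1],
  [[-0.9,0.28,0.1],[0,0,0.42],-1],
  [[-0.87,0.34,0.1],[0,0,0.42],-1],
  [[-0.85,0.39,0.1],[0,0,0.42],-1],
  [[-0.82,0.44,0.1],[0,0,0.43],-1],
  [[-0.8,0.49,0.1],[0,0,0.42],-1],
  [[-0.76,0.54,0.1],[0,0,0.42],-1],
  [[-0.72,0.59,0.1],[0,0,0.43],-1],
  [[-0.69,0.64,0.1],[0,0,0.42],-1],
  [[-0.65,0.68,0.1],[0,0,0.42],-1],
  [[0,0,0],[0,0,0],-1],
])

```text
time_s: 3.08
tool_pos: [456.5, 341.6, 195.1]
tool_rot: [[0.077, 0.997, 0.0], [0.997, -0.077, -0.001], [-0.001, 0.0, -1.0]]
contact_force: [0.5, -0.6, -0.8]
grip_width: 0.997
finger_force: 0.0
```

```bash
sed -i 's/np.radians(tilt)\*1/-np.radians(tilt)/' h.py
python3 - <<'E'
from h import *
a=cam('wrist','w1.png'); s=ctrl.sense(); print(s['tool_pos'],np.array(s['tool_rot']).round(3).tolist(),s['contact_force'],s['time_s']); print(a['K'],-a['R'].T@a['t'])
c=(471,343)
def cov(p): 
    r=np.radians(-4.2); return (c[0]+p[0]*np.cos(r)-p[1]*np.sin(r), c[1]+p[0]*np.sin(r)+p[1]*np.cos(r), p[2])
for p in [(-81,70,4),(-81,-70,4),(65,75,10),(65,-75,10),(0,45,44),(0,-45,44)]: print(p,proj(a,cov(p),True).round(1))
E
```

```text
[455.55171086 342.82532724 195.16628026] [[0.074, 0.997, -0.0], [0.997, -0.074, -0.0], [-0.0, -0.0, -1.0]] [-0.01082458  0.36637094 -0.52127898] 3.125
[[371.64829954   0.         320.93341941]
 [  0.         371.64829954 237.05929628]
 [  0.           0.           1.        ]] [461.13729931 413.22434905 338.72228275]
(-81, 70, 4) [247.5 129.8]
(-81, -70, 4) [254.3 275.3]
(65, 75, 10) [411.  124.3]
(65, -75, 10) [403.1 281.6]
(0, 45, 44) [339.9 159.4]
(0, -45, 44) [339.  266.3]
```

View pics/w1.png

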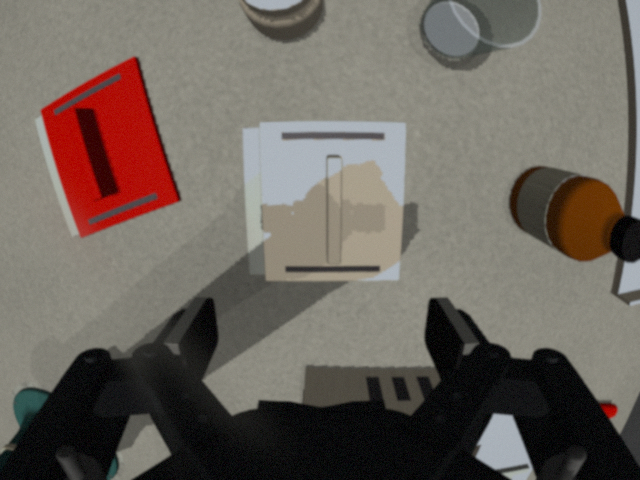

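The wrist view shows the cover with its tongue corners at (243,128) and (250,275), its free corners at (407,123) and (400,281), and the fin top running from (334,155) to (334,264). It sits about 4 px left of my prediction, so I'll correct for that and approach.

Run:
```python
from h import *
a=cam('wrist')
L=[((243,128),4),((250,275),4),((407,123),10),((400,281),10),((334,155),44),((334,264),44)]
P=[onz(a,p,z,True)[:2] for p,z in L]
for p in P: print(p.round(1))
ang=lambda d: np.degrees(np.arctan2(d[1],d[0]))
print([ang(P[i]-P[i+1])-90 for i in (0,2,4)],[ang(P[2]-P[0]),ang(P[3]-P[1])])
ft=(P[4]+P[5])/2; fe=(P[2]+P[3])/2; tt=(P[0]+P[1])/2
print(ft,fe,tt,tt+(fe-tt)*81/146)
plan((467,344,62),Rt(-4.2),dig=2)
```

```text
[390.1 422. ]
[379.8 280.8]
[536.5 415.9]
[526.3 265.9]
[468.7 393.1]
[462.7 301.9]
[np.float64(-4.150292310515411), np.float64(-3.875260765499476), np.float64(-3.7732575948430025)] [np.float64(-2.3905123087170614), np.float64(-5.79871490259834)]
[465.66019465 347.48195723] [531.40320901 340.89793221] [384.94962223 351.39265046] [466.20126969 345.57023828]
7 min rows 7 end [467.  343.9  62. ]
[[0.01,0.09,0.95],[0,0,0.0],-1],[[0.01,0.08,0.95],[0,0,0.0],-1],[[0.01,0.09,0.95],[0,0,0.0],-1],[[0.01,0.08,0.96],[0,0,0.0],-1],[[0.01,0.09,0.95],[0,0,0.0],-1],[[0.0,0.09,0.95],[0,0,0.0],-1],[[0.01,0.08,0.95],[0,0,0.0],-1],
```

>>> drive_tool([
  [[0.03,0.07,1],[0,0,0],-1],
  [[0.03,0.07,1],[0,0,0],-1],
  [[0.03,0.07,1],[0,0,0],-1],
  [[0.03,0.07,1],[0,0,0],-1],
  [[0.02,0.07,1],[0,0,0],-1],
  [[0.02,0.06,1],[0,0,0],-1],
  [[0.02,0.06,1],[0,0,0],-1],
  [[0.02,0.04,1],[0,0,0],-1],
  [[0,0,0.6],[0,0,0],-1],
  [[0,0,0.4],[0,0,0],-1],
  [[0,0,0],[0,0,0],0],
], grip_force=60)

```text
time_s: 4.55
tool_pos: [465.5, 346.4, 14.9]
tool_rot: [[0.073, 0.997, -0.0], [0.997, -0.073, -0.0], [-0.0, -0.0, -1.0]]
contact_force: [0.2, 0.8, 0.3]
grip_width: 0.815
finger_force: 0.0
```

>>> drive_tool([
  [[0,0,0],[0,0,0],1],
  [[0,0,0],[0,0,0],1],
  [[0,0,0],[0,0,0],1],
  [[0,0,0],[0,0,0],1],
], grip_force=60)

```text
time_s: 5.05
tool_pos: [466.3, 346.8, 16.0]
tool_rot: [[0.073, 0.997, 0.001], [0.997, -0.073, 0.001], [0.001, 0.001, -1.0]]
contact_force: [-0.1, -0.4, 4.2]
grip_width: 0.127
finger_force: 59.5
```

>>> drive_tool([
  [[0,0,-0.3],[0,0,0],1],
  [[0,0,-0.7],[0,0,0],1],
  [[0,0,-1],[0,0,0],1],
  [[0,0,-1],[0,0,0],1],
  [[0,0,-1],[0,0,0],1],
  [[0,0,-1],[0,0,0],1],
  [[0,0,-1],[0,0,0],1],
  [[0,0,-1],[0,0,0],1],
  [[-0.4,0.1,-1],[0,0,0],1],
  [[-0.7,0.1,-0.5],[0,0,0],1],
  [[-0.95,0.18,-0.3],[0,0,0],1],
  [[-0.95,0.18,0],[0,0,0],1],
])

```text
time_s: 6.55
tool_pos: [472.6, 283.8, 191.4]
tool_rot: [[0.074, 0.997, -0.0], [0.997, -0.074, -0.0], [-0.0, 0.0, -1.0]]
contact_force: [-0.4, -0.6, -2.6]
grip_width: 0.132
finger_force: 58.6
```

>>> drive_tool([
  [[-1,0.18,0],[0,0,0],1],
  [[-1,0.18,0],[0,0,0],1],
  [[-1,0.18,0],[0,0,0],1],
  [[-1,0.18,0],[0,0,0],1],
  [[-1,0.18,0],[0,0,0],1],
  [[-1,0.18,0],[0,0,0],1],
  [[-1,0.18,0],[0,0,0],1],
  [[-1,0.18,0],[0,0,0],1],
  [[-1,0.18,0],[0,0,0],1],
  [[-1,0.18,0],[0,0,0],1],
  [[-1,0.18,0],[0,0,0],1],
  [[-1,0.18,0],[0,0,0],1],
])

```text
time_s: 8.05
tool_pos: [498.0, 42.1, 191.4]
tool_rot: [[0.073, 0.997, 0.0], [0.997, -0.073, 0.0], [0.0, 0.0, -1.0]]
contact_force: [0.6, -0.3, -2.9]
grip_width: 0.127
finger_force: 58.6
```

>>> drive_tool([
  [[-1,0.18,0],[0,0,0.1],1],
  [[-1,0.18,0],[0,0,0.1],1],
  [[-1,0.18,0],[0,0,0.1],1],
  [[-1,0.18,0],[0,0,0.04],1],
  [[-1,0.18,0],[0,0,0],1],
  [[-1,0.18,0],[0,0,0],1],
  [[-1,0.18,0],[0,0,0],1],
  [[-0.8,0.1,0],[0,0,0],1],
  [[-0.4,0.1,0],[0,0,0],1],
  [[0,0,0],[0,0,0],1],
])

```text
time_s: 9.3
tool_pos: [509.0, -123.2, 191.2]
tool_rot: [[0.125, 0.992, -0.0], [0.992, -0.125, 0.0], [0.0, -0.0, -1.0]]
contact_force: [-0.4, 0.7, -3.1]
grip_width: 0.13
finger_force: 58.5
```

Run:
```python
from h import *
a=cam('wrist','w2.png'); s=ctrl.sense(); print(s['tool_pos'],np.array(s['tool_rot']).round(3).tolist(),s['contact_force'],s['time_s']); print(-a['R'].T@a['t'])
r=np.radians(-7.1)
def mod(p): 
    return (535.4+p[0]*np.cos(r)-p[1]*np.sin(r), 21.9+p[0]*np.sin(r)+p[1]*np.cos(r), p[2])
for p in [(-125,130,85),(165,130,85),(165,-130,85),(-125,-130,85),(67,80,85),(67,-80,85),(-73,80,85),(-73,-80,85),(-85,80,73),(115,0,121),(115,18,121),(115,-18,121)]: print(p,proj(a,mod(p),True).round(1))
```

```text
[ 509.00638273 -122.4917604   191.17992486] [[0.124, 0.992, -0.0], [0.992, -0.124, 0.0], [0.0, -0.0, -1.0]] [ 0.0211564   0.11418494 -3.27533183] 9.35
[517.14975556 -52.08987611 334.88314263]
(-125, 130, 85) [ 170.8 -110.1]
(165, 130, 85) [534.4 -92.9]
(165, -130, 85) [543.3 212. ]
(-125, -130, 85) [162.7 210.6]
(67, 80, 85) [426.7 -70.6]
(67, -80, 85) [432.1 138.5]
(-73, 80, 85) [231.  -72.5]
(-73, -80, 85) [226.7 137.8]
(-85, 80, 73) [218.9 -63.3]
(115, 0, 121) [518.7  23.5]
(115, 18, 121) [517.  -2.]
(115, -18, 121) [519.9  50. ]
```

View pics/w2.png

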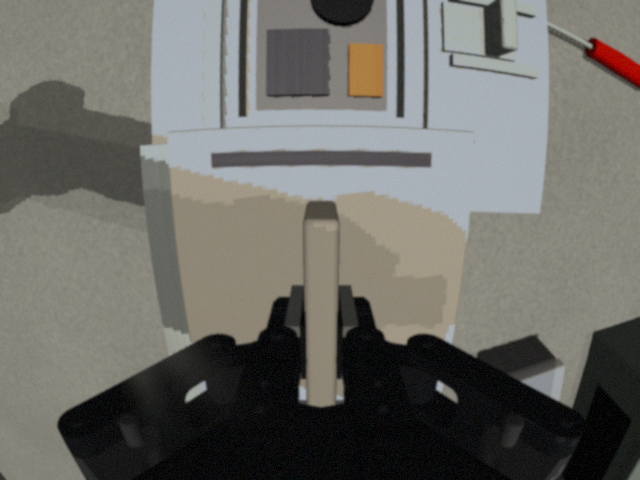

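The view shows the module's far right corner at (541,212), the casing's left edge at about u=151, the bay's lip edge at about u=223, its far edge at about u=427, and the bolt tab at (505,30). The held cover sits square, tongue to the left, with its tongue edge from (150,150) to (175,345). I'll measure those edges in module coordinates.

Run:
```python
from h import *
a=cam('wrist'); g=cv2.GaussianBlur(cv2.cvtColor(a['image'],cv2.COLOR_RGB2GRAY),(3,3),0).astype(int)
r=np.radians(-7.1);c,s=np.cos(r),np.sin(r)
def tomod(P): d=P[:2]-np.array([535.4,21.9]); return np.array([c*d[0]+s*d[1],-s*d[0]+c*d[1]]).round(1)
for v in (20,60,100,120,190):
    d=g[v,2:]-g[v,:-2]
    e=[(u+1,d[u]) for u in range(1,637) if abs(d[u])>14 and abs(d[u])>=abs(d[u-1]) and abs(d[u])>abs(d[u+1])]
    print(v,[(u,int(k),*tomod(onz(a,(u,v),85,True)).tolist()) for u,k in e if u<260 or u>395])
for p,z in [((541,212),85),((488,0),121),((504,0),121),((515,47),121),((500,52),121),((537,77),99),((452,66),99)]: print(p,tomod(onz(a,p,z,True)))
# held cover: tongue corners, plate free corners
R=np.array(ctrl.sense()['tool_rot']);t=np.array(ctrl.sense()['tool_pos'])
for p,zc in [((141,147),4),((168,349),4),((170,131),10),((473,131),10),((455,325),10),((310,218),44),((334,218),44)]:
    z=t[2]-16+zc; q=R.T@(onz(a,p,z,True)-t); print(p,'cover xy rel tool:',q[1].round(1),q[0].round(1))
```

```text
20 [(153, 20, -128.8, 11.7), (221, -54, -77.1, 4.4), (225, 38, -74.3, 4.1), (240, -69, -63.8, 3.1), (247, 63, -58.9, 2.7), (257, -29, -52.1, 2.2), (397, -69, 41.9, 2.8), (404, 66, 46.8, 3.2), (424, -60, 60.9, 4.6), (428, 64, 63.8, 4.9), (441, -50, 73.2, 6.1), (444, 50, 75.5, 6.3), (484, -67, 106.3, 11.0), (501, 45, 120.4, 13.5), (547, -23, 162.1, 22.2)]
60 [(151, 26, -129.4, -18.9), (220, -52, -77.3, -24.9), (225, 35, -73.8, -25.2), (239, -67, -64.1, -25.9), (246, 62, -59.2, -26.2), (256, -27, -52.4, -26.7), (397, -65, 41.5, -26.2), (404, 69, 46.4, -25.9), (424, -64, 60.4, -24.8), (428, 66, 63.2, -24.5), (449, -65, 78.5, -23.0), (453, 66, 81.4, -22.7), (549, -22, 162.3, -10.5), (584, -23, 198.8, -3.4), (592, -16, 207.9, -1.5), (630, 25, 256.5, 9.4)]
100 [(13, -19, -273.0, -27.1), (84, 29, -189.5, -40.7), (151, 21, -129.4, -48.4), (220, -54, -77.4, -53.0), (224, 39, -74.6, -53.2), (239, -72, -64.1, -53.8), (246, 63, -59.3, -54.0), (256, -26, -52.5, -54.3), (397, -69, 41.6, -54.0), (404, 69, 46.4, -53.7), (424, -66, 60.4, -52.9), (428, 64, 63.3, -52.7), (549, -23, 162.2, -42.0)]
120 [(7, -17, -282.3, -43.4), (135, 17, -143.1, -61.6), (151, 26, -129.8, -62.9), (220, -53, -77.6, -66.8), (224, 38, -74.8, -67.0), (423, -65, 59.9, -66.8), (427, 67, 62.8, -66.6), (548, -24, 161.8, -57.5)]
190 [(143, 20, -140.0, -113.5), (171, 21, -116.9, -114.3), (543, -23, 161.9, -111.7)]
(541, 212) [ 162.5 -129.1]
(488, 0) [93.3 13. ]
(504, 0) [104.8  15.3]
(515, 47) [111.1 -15.8]
(500, 52) [100.1 -20.9]
(537, 77) [141.7 -28.7]
(452, 66) [ 75.6 -29.8]
(141, 147) cover xy rel tool: -81.6 67.0
(168, 349) cover xy rel tool: -82.2 -37.4
(170, 131) cover xy rel tool: -64.1 73.0
(473, 131) cover xy rel tool: 63.1 72.9
(455, 325) cover xy rel tool: 64.2 -18.1
(310, 218) cover xy rel tool: -4.2 43.0
(334, 218) cover xy rel tool: 3.4 43.0
```

The module's edges show the origin about 3.6 mm nearer in x, so I take (531.8, 22.3) with yaw -7.4°. The edges then come out at -73.7 and +66.9, against the given -73 and +67. The cover is in hand with a 2 mm y offset.

```bash
cat >> h.py <<'E'
M=np.array([531.8,22.3,0]); YAW=-7.4; OFF=np.array([0.5,2.2,16.0])
RM=Ro.from_euler('z',YAW,degrees=True).as_matrix()
def tcp(X,Z,th):
    Rc=RM@Ro.from_euler('y',-th,degrees=True).as_matrix()
    return M+RM@np.array([X,0,Z])+Rc@(OFF+[81,0,0]), Rt(YAW,th)
def tip():
    s=ctrl.sense(); R=np.array(s['tool_rot']); Rc=np.column_stack([R[:,1],R[:,0],-R[:,2]])
    g=RM.T@Rc; o=RM.T@(np.array(s['tool_pos'])-Rc@OFF-M); tp=o+g@[-81,0,0]; fe=o+g@[65,0,0]
    print('t',s['time_s'],'tip',tp.round(2),'free',fe.round(2),'tilt %.2f yaw %.2f'%(np.degrees(np.arcsin(g[2,0])),np.degrees(np.arctan2(g[1,0],g[0,0]))),'F_mod',(RM.T@np.array(s['contact_force'])).round(1),'grip',round(s['grip_width'],3))
E
python3 - <<'E'
from h import *
tip()
A=tcp(-62,120,15);B=tcp(-64,77,15)
print(A[0],B[0]); plan(*A,claw=1); plan(*B,start=A,claw=1,n=4)
E
```

```text
t 9.4 tip [ -85.5  -148.8   175.18] free [  60.5  -147.94  175.13] tilt -0.02 yaw 0.34 F_mod [-0.5 -1.1 -3.5] grip 0.126
[544.56040825  22.86118966 156.5485654 ] [542.57706592  23.11878086 113.5485654 ]
8 min rows 8 end [544.5  22.8 156.6]
[[0.93,0.11,0.22],[-0.22,0,0.0],1],[[0.92,0.1,0.22],[-0.22,0,0.01],1],[[0.93,0.09,0.22],[-0.22,0,0.0],1],[[0.93,0.09,0.23],[-0.21,0,0.01],1],[[0.92,0.08,0.23],[-0.22,-0.01,0.0],1],[[0.93,0.07,0.23],[-0.22,0.0,0.01],1],[[0.93,0.06,0.23],[-0.22,0.0,0.0],1],[[0.92,0.05,0.23],[-0.22,0.0,0.01],1],
4 min rows 3 end [542.6  23.1 113.6]
[[0,-0.16,0.51],[0.0,0.0,0.0],1],[[0.0,-0.17,0.52],[0.0,0.0,0.0],1],[[0.0,-0.16,0.51],[0.0,0.0,0.0],1],[[0.0,-0.16,0.51],[0.0,0.0,0.0],1],
```

>>> drive_tool([
  [[0.93,0.11,0.22],[-0.22,0,0],1],
  [[0.92,0.1,0.22],[-0.22,0,0.01],1],
  [[0.93,0.09,0.22],[-0.22,0,0],1],
  [[0.93,0.09,0.23],[-0.21,0,0.01],1],
  [[0.92,0.08,0.23],[-0.22,-0.01,0],1],
  [[0.93,0.07,0.23],[-0.22,0,0.01],1],
  [[0.93,0.06,0.23],[-0.22,0,0],1],
  [[0.92,0.05,0.23],[-0.22,0,0.01],1],
  [[0,0,0],[0,0,0],1],
])

```text
time_s: 10.52
tool_pos: [543.7, 24.6, 156.0]
tool_rot: [[0.125, 0.959, 0.255], [0.992, -0.121, -0.033], [-0.0, 0.257, -0.966]]
contact_force: [1.0, -0.8, -3.1]
grip_width: 0.13
finger_force: 58.6
```

>>> drive_tool([
  [[0,-0.12,0.4],[0,0,0],1],
  [[0,-0.12,0.4],[0,0,0],1],
  [[0,-0.12,0.4],[0,0,0],1],
  [[0,-0.12,0.4],[0,0,0],1],
  [[0,-0.12,0.3],[0,0,0],1],
  [[0,0,0],[0,0,0],1],
])

```text
time_s: 11.28
tool_pos: [542.5, 22.0, 116.2]
tool_rot: [[0.13, 0.958, 0.256], [0.991, -0.125, -0.035], [-0.001, 0.258, -0.966]]
contact_force: [0.2, 0.1, -2.7]
grip_width: 0.133
finger_force: 58.7
```

Run:
```python
from h import *
tip(); cam('wrist','w3.png'); tip()
```

```text
t 11.275 tip [-63.98  -1.06  79.66] free [ 77.06  -1.21 117.38] tilt 14.97 yaw -0.06 F_mod [ 0.2  0.2 -2.7] grip 0.133
t 11.325 tip [-63.59  -0.93  80.04] free [ 77.42  -1.07 117.88] tilt 15.02 yaw -0.06 F_mod [-0.2  0.2 -2.9] grip 0.131
```

View pics/w3.png

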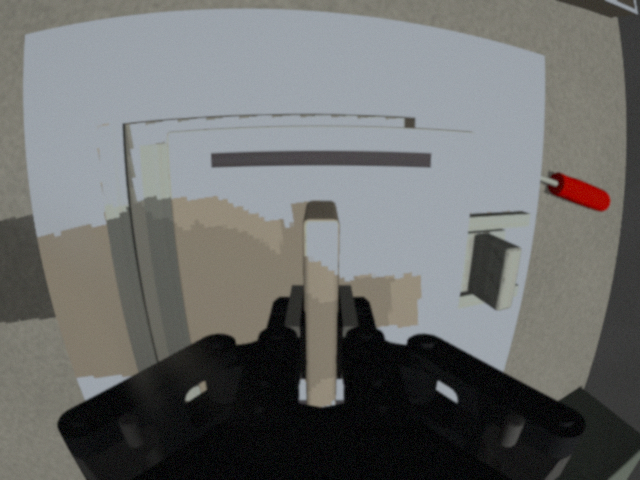

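The view shows the lip strip between u≈100 and 127, the bay's +y corner at (127,123), and the tongue's corner at (142,143), just clear of the lip. I'll check these points in module coordinates.

Run:
```python
from h import *
a=cam('wrist'); tip()
f=lambda p,z:(RM.T@(onz(a,p,z,True)-M)).round(1)[:2]
for n,p,z in [('lip edge/bay corner (-73,80)',(127,123),85),('far bay corner(67,80)',(414,118),85),('casing (-125,130)',(26,34),85),('casing (165,130)',(544,56),85),('lip edge',(133,200),85),('tongue corner (tip,70)',(142,143),84),('tab top',(519,247),121),('tab top',(519,247),121)]: print(n,f(p,z))
s=ctrl.sense(); 
C=tcp(-66,73.5,15); plan(*C,claw=1,n=4); D=tcp(-82.5,73.5,15); plan(*D,claw=1,n=6,start=C)
```

```text
t 11.375 tip [-63.32  -0.84  80.29] free [ 77.67  -0.99 118.22] tilt 15.06 yaw -0.06 F_mod [ 0.2  0.8 -2.6] grip 0.132
lip edge/bay corner (-73,80) [-70.4  80.1]
far bay corner(67,80) [68.2 79.6]
casing (-125,130) [-124.3  130.8]
casing (165,130) [167.5 129.9]
lip edge [-70.2  44.8]
tongue corner (tip,70) [-63.9  70.3]
tab top [116.6  17.4]
tab top [116.6  17.4]
4 min rows 1 end [540.6  23.5 110. ]
[[0.01,-0.05,0.07],[0.0,0.0,0],1],[[0.01,-0.06,0.08],[0.0,0.0,0],1],[[0.01,-0.05,0.07],[0.01,0.0,-0.01],1],[[0.02,-0.06,0.08],[0,0.01,0.0],1],
6 min rows 1 end [524.2  25.5 110. ]
[[0,-0.13,-0.04],[0.0,0.0,0.0],1],[[0.0,-0.14,-0.03],[0.0,0.0,0.0],1],[[0.0,-0.13,-0.04],[0.0,0.0,0.0],1],[[0.0,-0.13,-0.03],[0.0,0.0,0.0],1],[[0.0,-0.13,-0.04],[0.0,0.0,0.0],1],[[0.0,-0.14,-0.03],[0.0,0.0,0.0],1],
```

>>> drive_tool([
  [[0.02,-0.04,0.12],[0,0,0],1],
  [[0.02,-0.04,0.12],[0,0,0],1],
  [[0,-0.03,0.09],[0,0,0],1],
  [[0,0,0],[0,0,0],1],
])

```text
time_s: 11.88
tool_pos: [542.5, 23.1, 109.7]
tool_rot: [[0.13, 0.958, 0.257], [0.992, -0.125, -0.034], [-0.001, 0.259, -0.966]]
contact_force: [0.9, -0.4, -2.9]
grip_width: 0.13
finger_force: 58.7
```

```bash
python3 -c "
from h import *
tip()"
```

```text
t 11.875 tip [-6.406e+01 -2.000e-02  7.315e+01] free [ 76.95  -0.14 111.  ] tilt 15.03 yaw -0.05 F_mod [ 0.9 -0.3 -2.9] grip 0.13
```

>>> drive_tool([
  [[0,-0.12,-0.03],[0,0,0],1],
  [[0,-0.12,-0.03],[0,0,0],1],
  [[0,-0.12,-0.03],[0,0,0],1],
  [[0,-0.12,-0.03],[0,0,0],1],
  [[0,0,0],[0,0,0],1],
])

```text
time_s: 12.5
tool_pos: [532.5, 24.4, 109.7]
tool_rot: [[0.13, 0.958, 0.257], [0.992, -0.125, -0.034], [-0.001, 0.259, -0.966]]
contact_force: [-0.5, -0.5, -2.5]
grip_width: 0.133
finger_force: 58.7
```

```bash
python3 -c "
from h import *
tip()"
```

```text
t 12.5 tip [-7.410e+01  4.000e-02  7.312e+01] free [ 6.6900e+01 -7.0000e-02  1.1098e+02] tilt 15.03 yaw -0.05 F_mod [-0.5 -0.5 -2.5] grip 0.133
```

Past the lip edge with no contact. Continuing to about -82.

>>> drive_tool([
  [[0,-0.12,-0.03],[0,0,0],1],
  [[0,-0.12,-0.03],[0,0,0],1],
  [[0,-0.12,-0.03],[0,0,0],1],
  [[0,0,0],[0,0,0],1],
])

```text
time_s: 13.0
tool_pos: [525.2, 25.4, 109.6]
tool_rot: [[0.13, 0.958, 0.257], [0.992, -0.125, -0.034], [-0.001, 0.259, -0.966]]
contact_force: [0.0, 0.2, -3.6]
grip_width: 0.13
finger_force: 58.7
```

```bash
python3 -c "
from h import *
tip(); cam('wrist','w4.png')"
```

```text
t 13.0 tip [-8.151e+01  4.000e-02  7.296e+01] free [ 5.9490e+01 -8.0000e-02  1.1083e+02] tilt 15.03 yaw -0.05 F_mod [-0.   0.2 -3.6] grip 0.13
```

View pics/w4.png

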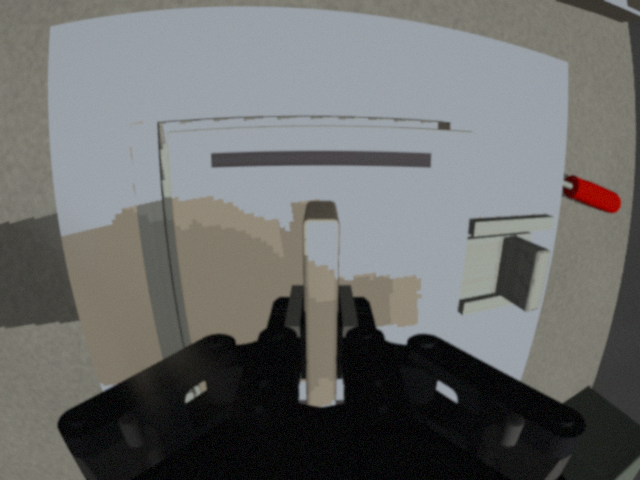

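The tongue is now hidden under the lip, with the plate edge beside the lip at u≈165, and there is no contact force. Next I lower the free edge by pivoting about the tip.

Run:
```python
from h import *
P=[tcp(-81.5,73.3,t) for t in (15,11,7,3.5,1.5)]
for i in range(4): plan(*P[i+1],claw=1,start=P[i],n=3 if i<3 else 2)
```

```text
3 min rows 1 end [527.5  25.1 104.4]
[[0.0,0.02,0.1],[0.16,0,0.0],1],[[0,0.01,0.09],[0.15,0,0.0],1],[[0,0.02,0.1],[0.16,0,0.0],1],
3 min rows 1 end [529.5  24.8  99. ]
[[0,0.02,0.1],[0.16,0.0,0],1],[[0.0,0.01,0.09],[0.15,0,0.0],1],[[0,0.02,0.1],[0.16,0,0.0],1],
3 min rows 1 end [531.   24.6  94.2]
[[0.0,0.01,0.08],[0.14,0.0,0],1],[[0,0.02,0.09],[0.13,0.0,0],1],[[0.0,0.02,0.08],[0.14,0.0,0],1],
2 min rows 1 end [531.7  24.5  91.5]
[[0.0,0.01,0.07],[0.12,0,0],1],[[0,0.02,0.07],[0.11,0,0],1],
```

>>> drive_tool([
  [[0,0.02,0.1],[0.16,0,0],1],
  [[0,0.01,0.09],[0.15,0,0],1],
  [[0,0.02,0.1],[0.16,0,0],1],
  [[0,0.02,0.1],[0.16,0,0],1],
  [[0,0.01,0.09],[0.15,0,0],1],
  [[0,0.02,0.1],[0.16,0,0],1],
  [[0,0,0],[0,0,0],1],
])

```text
time_s: 13.92
tool_pos: [530.3, 24.6, 98.6]
tool_rot: [[0.13, 0.984, 0.12], [0.992, -0.129, -0.017], [-0.001, 0.121, -0.993]]
contact_force: [0.8, -0.9, -1.9]
grip_width: 0.132
finger_force: 58.9
```

```bash
python3 -c "
from h import *
tip()"
```

```text
t 13.925 tip [-8.075e+01 -4.000e-02  7.282e+01] free [64.17 -0.22 90.55] tilt 6.97 yaw -0.07 F_mod [ 0.9 -0.8 -1.9] grip 0.132
```

>>> drive_tool([
  [[0,0.01,0.08],[0.14,0,0],1],
  [[0,0.01,0.09],[0.13,0,0],1],
  [[0,0,0.08],[0.14,0,0],1],
  [[0,0.01,0.07],[0.12,0,0],1],
  [[0,0.01,0.07],[0.11,0,0],1],
  [[0,0,0],[0,0,0],1],
])

```text
time_s: 14.68
tool_pos: [531.5, 24.5, 90.9]
tool_rot: [[0.13, 0.991, 0.025], [0.992, -0.13, -0.004], [-0.001, 0.025, -1.0]]
contact_force: [-0.4, -0.6, -1.1]
grip_width: 0.132
finger_force: 59.0
```

```bash
python3 -c "
from h import *
tip()"
```

```text
t 14.675 tip [-8.169e+01  5.000e-02  7.281e+01] free [64.26 -0.12 76.54] tilt 1.46 yaw -0.07 F_mod [-0.3 -0.7 -1.1] grip 0.132
```

>>> drive_tool([
  [[0,0,0.05],[0.09,0,0],1],
  [[0,0,0.05],[0.09,0,0],1],
  [[0,0,0],[0,0,0],1],
])

```text
time_s: 15.05
tool_pos: [531.3, 24.5, 89.0]
tool_rot: [[0.13, 0.992, -0.002], [0.992, -0.13, -0.0], [-0.0, -0.002, -1.0]]
contact_force: [-1.7, 0.3, 0.9]
grip_width: 0.132
finger_force: 59.2
```

```bash
python3 -c "
from h import *
tip()"
```

```text
t 15.05 tip [-8.233e+01  1.000e-02  7.319e+01] free [63.66 -0.15 72.94] tilt -0.10 yaw -0.06 F_mod [-1.7  0.1  0.9] grip 0.132
```

>>> drive_tool([
  [[0,0,0.02],[0,0,0],1],
  [[0,0,0],[0,0,0],1],
  [[0,0,0],[0,0,0],0.6],
  [[0,0,0],[0,0,0],0.2],
  [[0,0,0],[0,0,0],0],
  [[0,0,-0.5],[0,0,0],0],
  [[0,0,-1],[0,0,0],0],
  [[0,0,-1],[0,0,0],0],
  [[0,0,-1],[0,0,0],0],
  [[0,0,-1],[0,0,0],0],
  [[-0.5,0,-1],[0,0,0],0],
  [[-0.5,0,-1],[0,0,0],0],
])

```text
time_s: 16.55
tool_pos: [528.8, 4.5, 219.9]
tool_rot: [[0.13, 0.992, -0.001], [0.992, -0.13, -0.0], [-0.0, -0.001, -1.0]]
contact_force: [-0.3, 0.0, -0.8]
grip_width: 0.5
finger_force: 0.0
```

>>> drive_tool([
  [[-1,0.8,0],[0,0,0],1],
  [[-1,0.8,0],[0,0,0],1],
  [[-1,0.8,0],[0,0,0],1],
  [[0,0,0],[0,0,0],1],
])

```text
time_s: 17.05
tool_pos: [569.0, -63.1, 219.2]
tool_rot: [[0.133, 0.991, -0.001], [0.991, -0.133, -0.002], [-0.002, -0.0, -1.0]]
contact_force: [-0.0, 1.2, -0.2]
grip_width: -0.004
finger_force: 0.0
```

```bash
python3 -c "
from h import *
s=ctrl.sense();print(s['tool_pos'],np.array(s['tool_rot']).round(3).tolist(),s['time_s'],s['contact_force'])
cam('wrist','w5.png')"
```

```text
[569.01469045 -63.0587263  219.15169735] [[0.133, 0.991, -0.001], [0.991, -0.133, -0.002], [-0.002, -0.0, -1.0]] 17.05 [-0.0087616   1.24735761 -0.16117273]
```

View pics/w5.png

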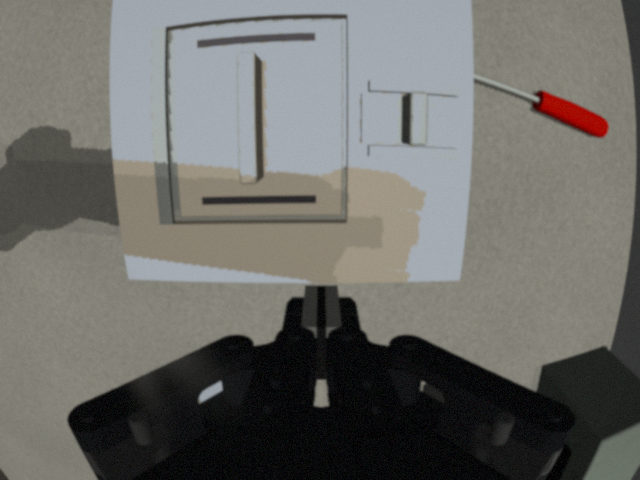

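The cover lies in the bay with even gaps, its outline running from (167,25) to (347,222). The bolt tab's top is at (411–427, 94–145) and the bolt tip is at u≈361. I'll locate the tab.

Run:
```python
from h import *
a=cam('wrist')
f=lambda p,z:(RM.T@(onz(a,p,z,True)-M)).round(1)[:2]
for n,p,z in [('tab tl',(412,94),121),('tab tr',(426,94),121),('tab br',(428,145),121),('tab bl',(412,145),121),('tip',(361,118),91),('bay far',(348,120),85),('bay lip',(171,120),85),('casing r',(472,120),85),('casing l',(111,120),85)]: print(n,f(p,z))
g=cv2.cvtColor(a['image'],cv2.COLOR_RGB2GRAY)
print(g[120,395:435].tolist())
T=M+RM@[113,0,150]; plan(T,Rt(YAW),claw=0)
```

```text
tab tl [105.5  17.8]
tab tr [115.   18.4]
tab br [117.1 -15.6]
tab bl [106.1 -16. ]
tip [75.2  1.6]
bay far [66.2  0.1]
bay lip [-70.    5.3]
casing r [163.4   4.7]
casing l [-125.9   10.9]
[172, 169, 172, 170, 168, 167, 164, 151, 109, 69, 46, 41, 45, 44, 42, 44, 72, 98, 121, 144, 160, 167, 169, 169, 171, 169, 168, 172, 170, 170, 168, 166, 161, 155, 155, 162, 169, 170, 168, 170]
7 min rows 7 end [643.8   7.7 150. ]
[[0.55,0.47,0.49],[0,0.0,0],0],[[0.56,0.48,0.49],[0,0.0,0],0],[[0.55,0.47,0.49],[-0.01,0.0,0],0],[[0.55,0.47,0.49],[0.0,0.0,0],0],[[0.56,0.47,0.49],[0.0,0.0,-0.01],0],[[0.55,0.48,0.49],[0,0.0,0.0],0],[[0.55,0.47,0.49],[0,0.0,0.0],0],
```

>>> drive_tool([
  [[0.56,0.46,0.49],[0,0,0],0],
  [[0.56,0.46,0.49],[0,0,0],0],
  [[0.56,0.46,0.49],[0,0,0],0],
  [[0.56,0.46,0.49],[0,0,0],0],
  [[0.56,0.46,0.49],[0,0,0],0],
  [[0.56,0.46,0.49],[0,0,0],0],
  [[0.55,0.46,0.49],[0,0,0],0],
  [[0,0,0],[0,0,0],0],
])

```text
time_s: 18.15
tool_pos: [642.6, 9.5, 148.5]
tool_rot: [[0.128, 0.992, -0.003], [0.992, -0.128, -0.0], [-0.001, -0.003, -1.0]]
contact_force: [0.8, 0.4, 0.9]
grip_width: 0.5
finger_force: 0.0
```

>>> drive_tool([
  [[0,0,0.8],[0,0,0],0],
  [[0,0,0.8],[0,0,0],0],
  [[0,0,0.7],[0,0,0],0],
  [[0,0,0.3],[0,0,0],0],
  [[0,0,0],[0,0,0],0],
])

```text
time_s: 18.77
tool_pos: [642.1, 8.0, 97.2]
tool_rot: [[0.13, 0.991, -0.002], [0.992, -0.13, -0.001], [-0.001, -0.002, -1.0]]
contact_force: [0.3, -0.8, -0.1]
grip_width: 0.498
finger_force: 0.0
```

```bash
cat >> h.py <<'E'
def tm():
    s=ctrl.sense(); print('t',s['time_s'],'tcp_mod',(RM.T@(np.array(s['tool_pos'])-M)).round(2),'F_mod',(RM.T@np.array(s['contact_force'])).round(1),'grip',round(s['grip_width'],3),s['finger_force'],'yaw',np.degrees(np.arctan2(s['tool_rot'][1][1],s['tool_rot'][0][1])).round(2))
E
python3 -c "
from h import *
tm()"
```

```text
t 18.775 tcp_mod [1.1124e+02 5.0000e-02 9.7200e+01] F_mod [ 0.4 -0.8 -0.1] grip 0.498 0.0 yaw -7.47
```

>>> drive_tool([
  [[0,0,0],[0,0,0],1],
  [[0,0,0],[0,0,0],1],
  [[0,0,0],[0,0,0],1],
  [[0,-0.15,0],[0,0,0],1],
  [[0,-0.2,0],[0,0,0],1],
  [[0,-0.2,0],[0,0,0],1],
  [[0,-0.2,0],[0,0,0],1],
  [[0,-0.2,0],[0,0,0],1],
  [[0,0,0],[0,0,0],1],
], grip_force=40)

```text
time_s: 19.9
tool_pos: [623.4, 10.7, 98.4]
tool_rot: [[0.13, 0.992, -0.001], [0.992, -0.13, -0.0], [-0.0, -0.001, -1.0]]
contact_force: [-0.0, 0.4, 7.1]
grip_width: 0.132
finger_force: 42.3
```

```bash
python3 -c "
from h import *
tm()"
```

```text
t 19.9 tcp_mod [92.34  0.34 98.45] F_mod [-0.1  0.4  7.1] grip 0.132 42.261353731155396 yaw -7.46
```

>>> drive_tool([
  [[0,-0.1,-0.03],[0,0,0],1],
  [[0,-0.1,0],[0,0,0],1],
  [[0,-0.08,0],[0,0,0],1],
  [[0,0,0],[0,0,0],1],
])

```text
time_s: 20.4
tool_pos: [617.8, 11.5, 98.5]
tool_rot: [[0.13, 0.992, -0.002], [0.992, -0.13, -0.0], [-0.0, -0.002, -1.0]]
contact_force: [1.4, 0.2, 3.4]
grip_width: 0.13
finger_force: 42.0
```

>>> drive_tool([
  [[0,-0.05,0],[0,0,0],1],
  [[0,-0.05,0],[0,0,0],1],
  [[0,0,0],[0,0,0],1],
])

```text
time_s: 20.78
tool_pos: [617.0, 11.6, 98.5]
tool_rot: [[0.13, 0.992, 0.001], [0.992, -0.13, -0.001], [-0.001, 0.001, -1.0]]
contact_force: [6.3, -0.8, 2.0]
grip_width: 0.133
finger_force: 41.5
```

```bash
python3 -c "
from h import *
tm()"
```

```text
t 20.775 tcp_mod [85.9   0.35 98.5 ] F_mod [ 6.3 -0.   2. ] grip 0.133 41.50219738483429 yaw -7.46
```

>>> drive_tool([
  [[0,-0.06,0],[0,0,0],1],
  [[0,-0.06,0],[0,0,0],1],
  [[0,0,0],[0,0,0],1],
])

```text
time_s: 21.15
tool_pos: [617.0, 11.6, 98.5]
tool_rot: [[0.13, 0.991, 0.006], [0.992, -0.13, -0.002], [-0.001, 0.006, -1.0]]
contact_force: [12.8, -1.0, -4.1]
grip_width: 0.132
finger_force: 40.7
```

```bash
python3 -c "
from h import *
tm()"
```

```text
t 21.15 tcp_mod [85.83  0.36 98.55] F_mod [12.8  0.6 -4.1] grip 0.132 40.726457834243774 yaw -7.47
```

The bolt stays at 85.8 while the force climbs to 13 N, so it is at its stop. I'll release, retreat and look.

>>> drive_tool([
  [[0,0,0],[0,0,0],0.5],
  [[0,0,0],[0,0,0],0.1],
  [[0,0,0],[0,0,0],0],
  [[0,0,-0.5],[0,0,0],0],
  [[0,0,-1],[0,0,0],0],
  [[0,0,-1],[0,0,0],0],
  [[0,0,-1],[0,0,0],0],
  [[-0.9,0,-1],[0,0,0],0],
  [[-0.9,0,-1],[0,0,0],0],
  [[-0.9,0,-0.5],[0,0,0],0],
  [[-0.9,0,0],[0,0,0],0],
  [[0,0,0],[0,0,0],0],
])

```text
time_s: 22.65
tool_pos: [603.6, -61.9, 217.9]
tool_rot: [[0.134, 0.991, -0.003], [0.991, -0.134, -0.001], [-0.001, -0.003, -1.0]]
contact_force: [0.2, -0.1, -0.2]
grip_width: 0.496
finger_force: 0.0
```

```bash
python3 -c "
from h import *
tm(); a=cam('wrist','w6.png')"
```

```text
t 22.65 tcp_mod [ 82.06 -74.24 217.88] F_mod [ 0.2 -0.  -0.2] grip 0.496 0.0 yaw -7.67
```

View pics/w6.png

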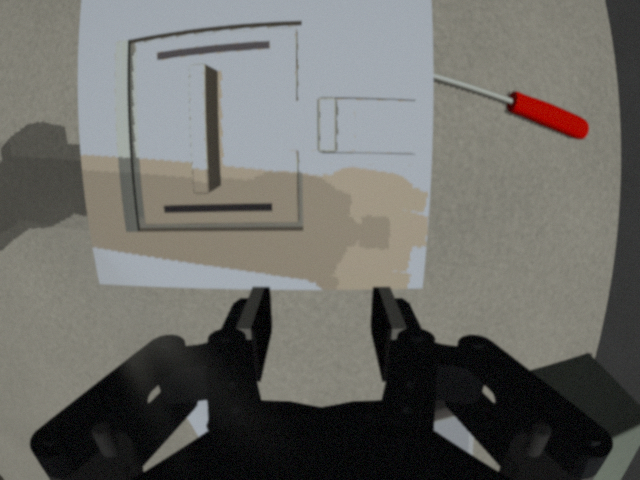

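The bolt tongue now covers the cover's far edge, breaking its outline at u≈298, v 100–150. The tab is at (318–337, 97–152) against its stop, the cover lies flat, and the gripper is clear.

```bash
python3 -c "
from h import *
print(job.hand_in())"
```

```text
the job is handed in; nothing more can be done
None
```

The cover's tongue is hooked under the lip, the cover lies flat in the bay, the bolt is home against its stop, and the job was handed in at about 22.7 s with the gripper clear; no verdict was returned.

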